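# Load the light stage and hold its shutter open

### The job

Make the mask sample ready to view on the light stage: with the shutter still shut, set the wider, low insert cup into the ring on the stage, then the small, tall cup that carries the sample inside it, each kept upright and let go flat on its seat, not dropped. Then pull the spring-closed shutter slide out by its black knob until the line across the slide lines up with the line on the brass index rider beside it, and finish while still holding it there, since it springs shut when let go. Do not shift the rider or anything else on the bench.

Things in the scene. Friction and masses are not known exactly. Their poses are not given: they have to be found in the camera images.
- stage: fixed light stage: taupe box 220 x 220 mm, black top plate 62 mm above the table; origin on the table under the window's centre. -x points out of the front, the way the slide is pulled; +y to the rider's side. Front face at x = -110 mm, from it the slide's guide reaches to x = -195 mm, 84 mm wide, top at 54 mm. Side drive knobs stick out 36 mm at x = 55 mm; low cap on the top at x = 78 mm
- ring_seat (a point): centre of the round glass window in the stage's top, 62 mm above the table, axes as the stage. Round it stands a fixed black ring, 70 mm inner, 86 mm outer diameter, 14 mm tall (rim 76 mm above the table). The low cup stands on the glass inside this ring
- mid_cup: the wider, low aluminium insert cup, loose, upright: 64 mm outer and 56 mm inner diameter, 40 mm tall, bevelled at the foot, floor 4 mm thick (glass), about 0.11 kg; origin at the centre of its underside. Seated in the ring it stands 26 mm proud of the ring's rim
- small_cup: the small, tall aluminium insert cup with a square sample on its glass floor, loose, upright: 50 mm outer, 42 mm inner diameter, 60 mm tall, bevelled foot, about 0.11 kg; origin at the centre of its underside. Seated on the low cup's floor its underside is 4 mm above that cup's underside, and it stands 24 mm proud of that cup's rim
- shutter: shutter slide: flat steel tongue 28 mm wide, top 56 mm above the table, upright black knob near its outer end. Origin on the knob's axis at the tongue's top. Knob 21 mm diameter, 11 to 44 mm above the origin, on a 12 mm stem. Shut, the origin is at x = -152 mm in the stage frame; slides along stage -x up to 45 mm against a spring: 4 N at first, 1.1 N more per 10 mm; snaps shut when let go
- shutter_line (a point): middle of the dark line engraved across the top of the shutter's tongue, 34 mm from the knob's axis towards the stage (stage +x); moves with the slide, axes as the stage. Shut, it is at x = -118 mm in the stage frame
- rider: brass index rider 9 x 15 mm on the scale rail, 29.5 mm to the stage's +y side of the slide's middle, top 56 mm above the table; origin at the middle of its top, on the dark line across it; axes as the stage. Set 16 to 34 mm farther out (stage -x) than the shut slide's line; stiff, to be left as set
- tweezers: steel tweezers lying flat, 126 mm long, 20 mm wide, 6 mm high; origin on the table at the middle, x along the length. Bystander.
- eyepiece: spare black microscope eyepiece standing on the table, 38 mm diameter, 54 mm tall; origin at the centre of its underside. Bystander.
- loupe: small aluminium loupe standing on the table, 40 mm diameter, 38 mm tall; origin at the centre of its underside. Bystander.
- wafer_box: flat round plastic wafer box, 92 mm diameter, 23 mm tall; origin at the centre of its underside. Bystander.
- bottle: amber bottle with a white cap, 56 mm diameter, 110 mm tall; origin at the centre of its underside. Bystander.
- blower: dark rubber dust blower standing nozzle up, 58 mm diameter, 100 mm tall; origin at the centre of its underside. Bystander.
- slide_case: flat grey plastic slide case lying on the table, 78 x 30 x 12 mm; origin at the centre of its underside. Bystander.
- lens_cap: black round lens cap lying on the table, 52 mm diameter, 11 mm tall; origin at the centre of its underside. Bystander.
Mind the look-alikes: they are no part of the job. What is shaped like the mid_cup but red is not meant.

How it is judged:
On the way, in this order (a step that is already met when the one before it is completed fails the run):
1. the low cup stands flat in the stage's ring, let go, the shutter still shut (horizontal distance between mid_cup and ring_seat below 0.0045 m and z of mid_cup in the frame of ring_seat between -0.003 and 0.0025 m and angle between mid_cup's own z axis and vertical below 0.06 rad and contact force between the fingers and mid_cup below 0.1 N and linear speed of mid_cup below 0.03 m/s and x of shutter in the frame of stage above -0.157 m), for 0.2 s.
2. the small cup stands flat inside the low cup, let go, the shutter still shut (horizontal distance between mid_cup and ring_seat below 0.0045 m and z of mid_cup in the frame of ring_seat between -0.003 and 0.0025 m and angle between each of mid_cup, small_cup's own z axis and vertical below 0.06 rad and horizontal distance between small_cup and mid_cup below 0.0045 m and z of small_cup in the frame of mid_cup between 0.001 and 0.0065 m and contact force between the fingers and small_cup below 0.1 N and linear speed of small_cup below 0.03 m/s and x of shutter in the frame of stage above -0.157 m), for 0.2 s.
3. the shutter's line is held by the fingers within 3 mm of the rider's line (horizontal distance between mid_cup and ring_seat below 0.0045 m and z of mid_cup in the frame of ring_seat between -0.003 and 0.0025 m and angle between each of mid_cup, small_cup's own z axis and vertical below 0.06 rad and horizontal distance between small_cup and mid_cup below 0.0045 m and z of small_cup in the frame of mid_cup between 0.001 and 0.0065 m and x of shutter_line in the frame of rider between -0.003 and 0.003 m and contact force between the fingers and shutter above 1.5 N), for 0.4 s.
At the end, for the whole second after the job is handed in: Low cup flat on the glass in the ring, small cup flat on its floor: centred to 4.5 mm, underside within 3 mm of its seat, upright to 3.4 degrees, at rest, not touched by the fingers; the fingers hold the shutter at rest with its line within 3 mm of the rider's line along the slide (all of step 3 and contact force between the fingers and mid_cup below 0.1 N and contact force between the fingers and small_cup below 0.1 N and linear speed of each of shutter, mid_cup, small_cup below 0.03 m/s); the arm keeps its last pose, push and grip.
It fails at once if a cup is dropped or thrown (faster than 0.5 m/s out of the fingers) ((linear speed of mid_cup above 0.5 m/s and contact force between the fingers and mid_cup below 0.05 N) or (linear speed of small_cup above 0.5 m/s and contact force between the fingers and small_cup below 0.05 N)).
It fails at once if a cup is tipped over by more than 45 degrees (angle between any of mid_cup, small_cup's own z axis and vertical above 0.785 rad).
It fails at once if the rider's setting is shifted by more than 3 mm (distance of rider from where it was at the start of the episode above 0.003 m).
It fails at once if a bystander is moved by more than 25 mm (distance of any of tweezers, eyepiece, loupe, wafer_box, bottle, blower, slide_case, lens_cap from where it was at the start of the episode above 0.025 m).
It also fails if it takes over 56 s, if anything falls off the work surface, if the arm or the gripper's body presses on something with over 40 N, if the wrist force passes 120 N, or if a joint passes its speed limit or range.

### The arm

A 6-joint arm with a two-finger parallel gripper is mounted at the origin on the work surface. World frame = base frame: x ahead of the robot, y to its left, z up, the work surface at z = 0. Lengths are in m, angles in rad, forces in N, time in s.
With the tool pointing down it reaches from about 0.3 to 0.875 m from the base axis. Payload 6.4 kg.
Tool frame: the origin (TCP) lies at the very end of the fingers, on their centre line; the grasp point (between the pads) lies 19 mm behind it; z points along the fingers, y is the line along which they close (so a half turn about z gives the same grasp; the last joint's range is limited). The gripper opens to 85 mm and grips with 20 to 120 N. Pads are 22 mm wide; open, the fingers measure 114 mm over their backs; the gripper's body (76 mm by 85 mm) begins 54 mm behind the grasp point. The pads swing forward as they close: fully open they stand 13 mm farther back than shut.
Start: joints at [-1.397, 0.181, 1.607, -0, 1.354, -0.206], TCP at [0.213, -0.534, 0.231] pointing down, gripper open.
Joint ranges: [-2.99, 2.99], [-0.89, 2.07], [0.3, 2.58], [-1.14, 4.28], [0, 2.63], [-3.12, 3.12]. Speed limits (rad/s): [2.57, 2.57, 3.01, 3.14, 3.14, 3.14].

### API

Orientations are given as a unit quaternion [w, x, y, z].
In Python, from station import sensors, cams, order gives the robot as it stands.
- The arm moves only by the tool drive_tool, never from a script. Its argument "rows" is a list of rows, each an object with "travel": the shift along the world's x, y, z in mm, a list of three; "twist": the turn about the world's z in degrees. In form: [{"travel": [dx, dy, dz], "twist": twist}, ...]. A call has 1 to 10 rows; each row is the pose to reach, as a shift and turn from the pose commanded when the call began; what a row does not reach only later rows make up. A row lasts 1/8 s, in which the tool goes at most 62.5 mm and 10.7 degrees, less where a joint would pass 70% of its speed; a pose out of reach is approached as far as the arm can. A call with a gripper value outside its range is refused whole. "gripper" is the finger opening in mm, from 0 to 85.4, set as the call begins (left out, the last holds). The fingers move at their own pace and stop on an object; "newtons" is the grip in N (left out, the last holds). Time passes only in rows, so rows that repeat a pose let the fingers close. It gives the time, the measured TCP pose, the force, the opening and the grip force at its end, in the units of the state.
- sensors.observe(): the state, without advancing time (a new reading comes with each control period).
- cams.read_camera(name): name is "side" or "top" or "wrist"; returns a dict with "color" (400x640x3 uint8, red, green, blue), "range_z" (400x640 float32, m along the optical axis (not along the pixel's ray), 0 where there is no reading), "K" (3x3 intrinsics, pixels), "R" (3x3) and "t" (3): a world point X has camera coordinates R X + t. Camera axes: x right, y down, z forward; pixel columns grow to the right and rows downward; lengths in m; the calibration is good to about 2 mm. A picture is of the moment at which its call begins.
- order.close_job(): hands the job in; it is judged then, once.
The state is a dict: "t": time; "joint_pos": joint angles; "qvel": joint speeds; "joint_torque": joint torques, N m; "position": TCP position; "ee_rot": TCP orientation; "ft_force": force on the tool from outside, world axes, zero at the start; "moment": the same for the moment, N m; "opening": finger opening in m; "finger_force": force on a finger pad.
Only numpy, scipy, OpenCV 4.12 (cv2) and the standard library are available. Lean on these libraries where they do the work, as an engineer would, in place of code of your own. Each camera call takes 0.05 s, during which the arm holds its last target. There are 200 camera calls.

## Working session

There is one attempt and no reset: what is moved stays moved. The work goes in short steps, Python scripts to look and compute and a tool call to move; the robot and the scene stay as the last step left them, time stands still between calls to the robot, and variables do not carry over. Pictures are saved under pics/ and viewed, at most 10 in all, crops included, and the job is handed in when it is done.

Besides the shell and the picture viewer there is one more tool, called after "Call:" in YAML: its name, and indented under it one key for each argument. drive_tool: Moves the arm, as the interface text tells. Its arguments: {"type":"object","properties":{"rows":{"type":"array","items":{"type":"object","properties":{"travel":{"type":"array","items":{"type":"number"}},"twist":{"type":"number"}}}},"gripper":{"type":"number"},"newtons":{"type":"number"}},"required":["rows"]}

```bash
mkdir -p pics
cat > h.py <<'E'
import numpy as np, cv2
from station import sensors, cams, order
def get(n):
    c=cams.read_camera(n); np.savez(f'/tmp/{n}.npz',**c); return c
def ld(n): return dict(np.load(f'/tmp/{n}.npz'))
def cloud(c):
    h,w=c['range_z'].shape; u,v=np.meshgrid(np.arange(w),np.arange(h)); z=c['range_z']
    P=np.stack([(u-c['K'][0,2])/c['K'][0,0]*z,(v-c['K'][1,2])/c['K'][1,1]*z,z],-1)
    return (P-c['t'])@c['R']
def ray(c,u,v,z):
    d=c['R'].T@np.linalg.inv(c['K'])@np.array([u,v,1.]); o=-c['R'].T@c['t']
    return o+d*(z-o[2])/d[2]
def save(img,n): cv2.imwrite(f'pics/{n}.png',cv2.cvtColor(img,cv2.COLOR_RGB2BGR))
E
python3 - <<'E'
from h import *
for n in ['top','side']:
    c=get(n); save(c['color'],n+'0'); print(n,-c['R'].T@c['t'],c['K'][0,0])
print(sensors.observe())
E
```

```text
top [3.58650843e-01 8.56311618e-04 1.21023817e+00] 391.5687169828861
side [ 0.49956185 -1.08184066  0.72854666] 392.83041313157617
{'t': 0.1, 'joint_pos': array([-1.39728573e+00,  1.81432048e-01,  1.60790795e+00,  7.65308897e-06,
        1.35380933e+00, -2.06301913e-01]), 'qvel': array([-0.0014548 , -0.00110555, -0.00285105,  0.00020621, -0.00097457,
       -0.00041443]), 'joint_torque': array([ 5.39080083e-04, -4.45878410e+01, -3.52238846e+01, -2.07524108e-04,
        4.15426548e-03, -1.38879517e-05]), 'position': array([ 0.21310919, -0.53351619,  0.23049379]), 'ee_rot': array([-7.78173477e-04,  9.82021794e-01,  1.88765966e-01,  1.64964848e-05]), 'ft_force': array([-0.31575897, -0.21270067, -0.02518101]), 'moment': array([-0.03173987,  0.06209161, -0.01194959]), 'finger_force': 0.0, 'opening': 0.08545638566077925}
```

View pics/top0.png

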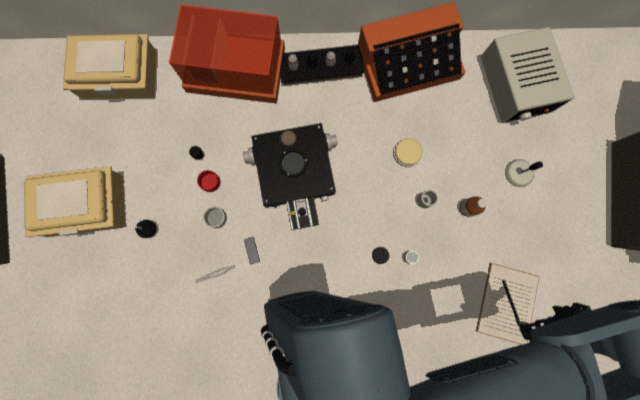

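View pics/side0.png

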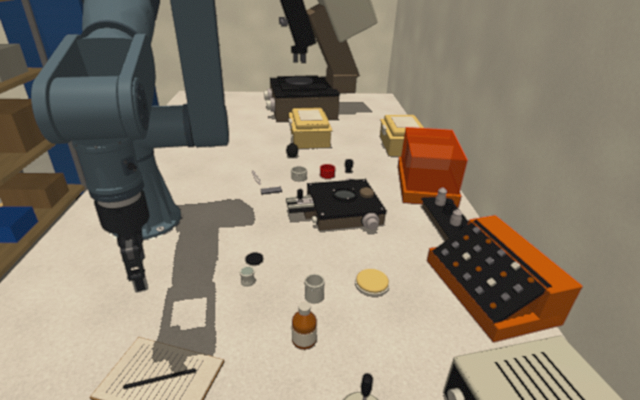

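The top view has the grey cup (mid_cup) at about (215,217), its red look-alike at (208,181), and the tall cup (small_cup) at (427,199). The loupe is at (412,257), the stage at (293,163), and the slide's knob at about (303,212) pointing toward the robot. I'll measure these and confirm them in an enlarged crop.

Run:
```python
from h import *
c=ld('top'); P=cloud(c); img=c['color']
def blob(u,v,r,zlo,zhi):
    m=np.zeros(P.shape[:2],bool); m[v-r:v+r,u-r:u+r]=1
    m&=(P[...,2]>zlo)&(P[...,2]<zhi)&(c['range_z']>0)
    return P[m]
for n,u,v,r in [('mid',215,217,16),('small',427,199,16),('loupe',412,257,12),('red',208,181,16)]:
    q=blob(u,v,r,.015,.2); top=np.percentile(q[:,2],95); t=q[q[:,2]>top-.008]
    (cx,cy),rad=cv2.minEnclosingCircle(t[:,:2].astype(np.float32)*1000)
    print(n,'top',top.round(4),'ctr',cx,cy,'d',2*rad,len(t))
q=blob(293,163,50,.058,.067)
print('stage',cv2.minAreaRect((q[:,:2]*1000).astype(np.float32)),len(q))
q=blob(293,163,22,.070,.082); print('ring',cv2.minEnclosingCircle((q[:,:2]*1000).astype(np.float32)),len(q))
q=blob(303,212,20,.085,.12); print('knob',q.mean(0) if len(q) else 0,len(q))
crop=np.hstack([cv2.resize(img[y:y+60,x:x+60],(266,266),interpolation=cv2.INTER_CUBIC) for x,y in [(185,165),(395,185),(270,175)]])
save(crop,'crop1')
```

```text
mid top 0.043 ctr 502.3052673339844 297.1816711425781 d 65.10945892333984 98
small top 0.0616 ctr 540.8505859375 -351.7402648925781 d 52.49860382080078 80
loupe top 0.0427 ctr 366.8831481933594 -292.0626525878906 d 39.81352615356445 140
red top 0.0429 ctr 615.75048828125 317.071533203125 d 63.623191833496094 96
stage ((636.5653686523438, 51.55902862548828), (259.866943359375, 254.751708984375), 9.536931991577148) 4637
ring ((659.5106201171875, 80.14680480957031), 68.01785278320312) 282
knob [0.50521946 0.02991462 0.09908671] 49
```

View pics/crop1.png

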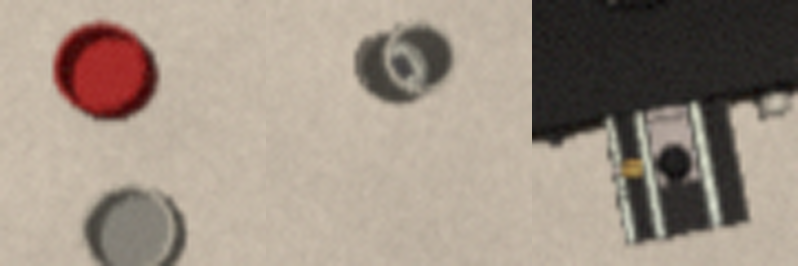

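The crop confirms three things: the grey cup (mid_cup) sits below the red look-alike, the tall cup holds the dark square sample, and the slide has its black knob with the brass rider on its left (stage +y). Next I go over the stage for a wrist look.

Call:
drive_tool:
  rows:
    - {"travel": [40, 60, 30], "twist": 0}
    - {"travel": [75, 115, 60], "twist": 0}
    - {"travel": [115, 170, 90], "twist": 0}
    - {"travel": [150, 225, 110], "twist": 0}
    - {"travel": [190, 280, 120], "twist": 0}
    - {"travel": [225, 335, 120], "twist": 0}
    - {"travel": [265, 390, 120], "twist": 0}
    - {"travel": [300, 445, 120], "twist": 0}
    - {"travel": [335, 500, 120], "twist": 0}
    - {"travel": [370, 555, 120], "twist": 0}
  gripper: 85
  newtons: 30

```text
t: 1.35
position: [0.5497, -0.0303, 0.3508]
ee_rot: [0.0, 0.982, 0.189, -0.0]
ft_force: [0.3, -1.0, 0.4]
opening: 0.0849
finger_force: 0.0
```

Call:
drive_tool:
  rows:
    - {"travel": [0, 20, 0], "twist": -11.2}
    - {"travel": [0, 20, 0], "twist": -11.2}
    - {"travel": [0, 20, 0], "twist": -11.2}

```text
t: 1.72
position: [0.5488, -0.013, 0.3508]
ee_rot: [0.0, 0.996, 0.093, -0.0]
ft_force: [0.7, -0.3, -0.6]
opening: 0.0848
finger_force: 0.0
```

Run:
```python
from h import *
c=get('wrist'); save(c['color'],'w1'); print(-c['R'].T@c['t'],c['R'],c['K'][0,0]); s=sensors.observe();print(s['t'],s['position'],s['ee_rot'],s['joint_pos'])
```

```text
[ 0.61559906 -0.00137347  0.49239492] [[ 0.1860739  -0.98253491  0.0012843 ]
 [-0.94611156 -0.17882308  0.26999114]
 [-0.26504606 -0.05145339 -0.96286195]] 329.8215950752997
1.775 [ 0.54878437 -0.0132971   0.35091765] [ 1.58952593e-04  9.95687689e-01  9.27684625e-02 -1.13695937e-04] [-2.40277821e-01  4.80207143e-02  1.51457360e+00 -3.74804064e-04
  1.57910926e+00  1.14471133e+00]
```

View pics/w1.png

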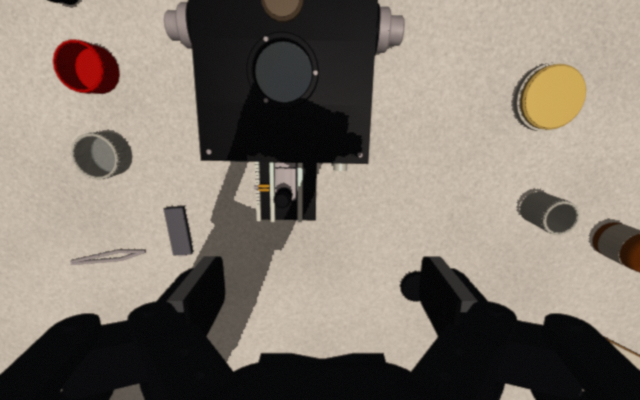

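The wrist view shows the ring and glass at about (283,71), the plate's front edge at row 160, the rider at (264,187), and the knob at (284,198). mid_cup is at (102,154) and small_cup at (548,212).

Run:
```python
from h import *
c=ld('wrist'); P=cloud(c); img=c['color']; hsv=cv2.cvtColor(img,cv2.COLOR_RGB2HSV)
def box(u0,u1,v0,v1,zl,zh):
    m=np.zeros(P.shape[:2],bool); m[v0:v1,u0:u1]=1
    return m&(P[...,2]>zl)&(P[...,2]<zh)&(c['range_z']>0)
def circ(q):
    q=q[:,:2]*1000; A=np.c_[2*q,np.ones(len(q))]; s=np.linalg.lstsq(A,(q**2).sum(1),rcond=None)[0]
    return s[:2].round(1),np.sqrt(s[2]+s[0]**2+s[1]**2).round(1)*2
m=box(235,330,25,118,.071,.082); q=P[m]; print('ring',cv2.minEnclosingCircle((q[:,:2]*1000).astype(np.float32)),circ(q),q[:,2].mean(),len(q))
# front edge of plate: black vs. background, subpix pick by depth
m=box(185,385,60,170,.056,.068)
pts=[]
for u in list(range(208,250,3))+list(range(325,362,3)):
    v=np.where(m[:,u])[0].max(); pts.append(ray(c,u,v+.5,.062)[:2])
vx,vy,x0,y0=cv2.fitLine(np.array(pts,np.float32),cv2.DIST_HUBER,0,.01,.01).ravel()
print('front dir deg',np.degrees(np.arctan2(vy,vx)),'pt',x0,y0)
for side in (0,1):
    e=[]
    for v in range(75,150,3):
        u=np.where(m[v])[0]; u=u.max()+.5 if side else u.min()-.5; e.append(ray(c,u,v,.062)[:2])
    f=cv2.fitLine(np.array(e,np.float32),cv2.DIST_HUBER,0,.01,.01).ravel(); print('side',np.degrees(np.arctan2(f[1],f[0])),f[2:])
for n,b,zl in [('mid',(65,140,122,185),.034),('small',(510,585,180,240),.054)]:
    q=P[box(*b,zl,zl+.014)]; print(n,cv2.minEnclosingCircle((q[:,:2]*1000).astype(np.float32)),circ(q),q[:,2].mean(),len(q))
q=P[box(265,300,180,225,.09,.11)];print('knob',q.mean(0),len(q), cv2.minEnclosingCircle((q[:,:2]*1000).astype(np.float32)))
br=cv2.inRange(hsv,(12,120,90),(32,255,255))[170:205,250:285]; v,u=np.where(br); print('rider px',u.mean()+250,v.mean()+170,len(u),ray(c,u.mean()+250,v.mean()+170,.056))
save(cv2.resize(img[150:225,240:330],(720,600),interpolation=cv2.INTER_CUBIC),'c2')
```

```text
ring ((653.28125, 53.42725372314453), 42.95979690551758) (array([653.1,  53.1]), np.float64(77.6)) 0.07460176147272958 1518
front dir deg -80.561195 pt 0.54275715 0.04811594
side 9.3485565 [0.58727175 0.15333888]
side 9.507172 [ 0.62297726 -0.06301454]
mid ((500.33453369140625, 294.2315979003906), 32.66420364379883) (array([500.4, 294. ]), np.float64(59.4)) 0.03751966481500483 540
small ((539.2059326171875, -351.9416809082031), 25.201866149902344) (array([ 539.2, -351.5]), np.float64(45.6)) 0.05789060678979305 441
knob [0.50474424 0.02791264 0.09750708] 244 ((503.3979797363281, 28.294008255004883), 11.341826438903809)
rider px 263.35 187.5125 80 [0.50445336 0.05751026 0.056     ]
```

Everything checks against the given sizes: ring centre (653.3, 53.3) at 86 mm diameter, yaw 9.44°, knob 152 mm out, mid_cup (500.4, 294.1), small_cup (539.2, -351.8). Next I grasp mid_cup.

Call:
drive_tool:
  rows:
    - {"travel": [-8, 50, 0], "twist": 0}
    - {"travel": [-16, 100, 0], "twist": 0}
    - {"travel": [-24, 150, -20], "twist": 0}
    - {"travel": [-32, 200, -60], "twist": 0}
    - {"travel": [-40, 250, -100], "twist": 0}
    - {"travel": [-48, 307, -130], "twist": 0}
    - {"travel": [-48, 307, -180], "twist": 0}
    - {"travel": [-48, 307, -230], "twist": 0}
    - {"travel": [-48, 307, -260], "twist": 0}
    - {"travel": [-48, 307, -260], "twist": 0}

```text
t: 3.02
position: [0.4994, 0.2928, 0.0884]
ee_rot: [0.001, 0.996, 0.092, -0.003]
ft_force: [0.3, -0.2, 0.4]
opening: 0.0848
finger_force: 0.0
```

Run:
```python
from h import *
s=sensors.observe();print(s['t'],s['position'],s['ft_force'])
c=get('wrist');P=cloud(c);img=c['color'];save(img,'w2')
m=(P[...,2]>.030)&(P[...,2]<.048)&(np.hypot(P[...,0]-.5,P[...,1]-.294)<.05)
q=P[m];print('mid',cv2.minEnclosingCircle((q[:,:2]*1000).astype(np.float32)),len(q))
# fingertips
m=(np.abs(P[...,2]-s['position'][2]-.005)<.04)&(c['range_z']>0)
v,u=np.where(m);q=P[m]; print(q[:,2].min()-s['position'][2], u.min(),u.max(),v.min())
```

```text
3.025 [0.49944881 0.29283166 0.08842113] [ 0.33653536 -0.1809697   0.42215764]
mid ((500.0161437988281, 295.09991455078125), 32.59127426147461) 2647
-0.03499734647984843 156 639 17
```

Call:
drive_tool:
  rows:
    - {"travel": [0, 1, -40], "twist": 0}
    - {"travel": [0, 1, -75], "twist": 0}
    - {"travel": [0, 1, -75], "twist": 0}
    - {"travel": [0, 1, -75], "twist": 0}

```text
t: 3.58
position: [0.503, 0.2961, 0.0186]
ee_rot: [-0.0, 0.996, 0.092, 0.002]
ft_force: [-1.2, 0.1, 0.0]
opening: 0.085
finger_force: 0.0
```

Call:
drive_tool:
  rows:
    - {"travel": [0, 0, 0], "twist": 0}
    - {"travel": [0, 0, 0], "twist": 0}
    - {"travel": [0, 0, 0], "twist": 0}
    - {"travel": [0, 0, 0], "twist": 0}
    - {"travel": [0, 0, 0], "twist": 0}
    - {"travel": [0, 0, 0], "twist": 0}
  gripper: 55
  newtons: 30

```text
t: 4.32
position: [0.5027, 0.2963, 0.0185]
ee_rot: [-0.0, 0.996, 0.092, 0.002]
ft_force: [-0.4, -0.8, 5.3]
opening: 0.0623
finger_force: 31.9
```

Run:
```python
from h import *
s=sensors.observe();print(s['t'],s['position'],s['ft_force'],s['opening'],s['finger_force'])
c=get('wrist');save(c['color'],'w3')
```

```text
4.325 [0.50269569 0.29628296 0.01848328] [-0.40161136 -0.84140593  5.25152701] 0.06231108024465971 31.913983742706478
```

View pics/w3.png

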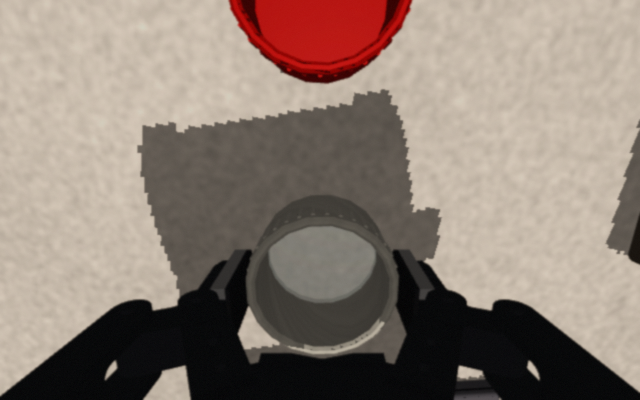

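mid_cup is gripped between the pads at about (320,285), with the red one clear at the top. I lift it and measure it in the hand.

Call:
drive_tool:
  rows:
    - {"travel": [0, 0, 15], "twist": 0}
    - {"travel": [0, 0, 45], "twist": 0}
    - {"travel": [0, 0, 85], "twist": 0}
    - {"travel": [10, -15, 122], "twist": 0}
    - {"travel": [35, -55, 122], "twist": 0}
    - {"travel": [65, -102, 122], "twist": 0}
    - {"travel": [95, -150, 122], "twist": 0}
    - {"travel": [125, -200, 122], "twist": 0}
    - {"travel": [145, -232, 122], "twist": 0}
    - {"travel": [150, -242, 122], "twist": 0}

```text
t: 5.62
position: [0.6522, 0.0513, 0.1392]
ee_rot: [0.0, 0.996, 0.091, 0.001]
ft_force: [-0.5, 0.9, -0.6]
opening: 0.0625
finger_force: 34.1
```

Call:
drive_tool:
  rows:
    - {"travel": [0, 0, 0], "twist": 0}
    - {"travel": [0, 0, 0], "twist": 0}

```text
t: 5.88
position: [0.6502, 0.0552, 0.1382]
ee_rot: [-0.0, 0.996, 0.093, -0.0]
ft_force: [-0.6, -0.4, -1.4]
opening: 0.0624
finger_force: 34.1
```

```bash
cat >> h.py <<'E'
def held(ztop,rmax,prev=None):
    "rim circle of the held cup, all its points near the TCP within 10 mm below the rim"
    s=sensors.observe(); p=s['position']; c=get('wrist'); P=cloud(c)
    m=(np.abs(P[...,2]-p[2]-ztop)<.008)&(np.hypot(P[...,0]-p[0],P[...,1]-p[1])<rmax)&(c['range_z']>0)
    hsv=cv2.cvtColor(c['color'],cv2.COLOR_RGB2HSV); m&=hsv[...,2]>60
    q=P[m]; e=cv2.minEnclosingCircle((q[:,:2]*1000).astype(np.float32))
    print('t',s['t'],'tcp',(p*1000).round(1),'rim',np.round(e[0],1),'d',round(2*e[1],1),'z',q[:,2].mean(),q[:,2].max(),len(q),'F',s['ft_force'].round(1),s['opening'],s['finger_force'],s['ee_rot'].round(4))
    A=np.c_[q[:,:2],np.ones(len(q))]
    return c,P,m
E
python3 - <<'E'
from h import *
c,P,m=held(.0215,.042)
# back part of rim facing the camera, free of the pads
save(m.astype(np.uint8)[...,None].repeat(3,2)*200,'m')
E
```

```text
t 5.875 tcp [650.2  55.2 138.2] rim [654.   54.6] d 76.9 z 0.15725292797934756 0.16757054255532192 6217 F [-0.6 -0.4 -1.4] 0.06236974025892074 34.08000990282744 [-3.000e-04  9.957e-01  9.270e-02 -2.000e-04]
```

```bash
cat >> h.py <<'E'
def slit(ztop,w=.006,tol=.006,rmax=.06):
    "extent of the held cup's rim along tool x, in a narrow strip through the TCP"
    s=sensors.observe(); p=s['position']; c=ld('wrist'); P=cloud(c)
    q=s['ee_rot']; a=2*np.arctan2(q[2],q[1]); ex=np.array([np.cos(a),np.sin(a)]); ey=np.array([np.sin(a),-np.cos(a)])
    d=P[...,:2]-p[:2]; X=d@ex; Y=d@ey; Z=P[...,2]-p[2]
    m=(np.abs(Y)<w)&(np.abs(Z-ztop)<tol)&(np.abs(X)<rmax)&(c['range_z']>0)
    x=np.sort(X[m])*1000; print('deg',np.degrees(a).round(2),'ex',ex.round(3),'x lo/hi',x[:5].round(1),x[-5:].round(1),len(x),'hist',np.histogram(x,np.arange(-46,47,4)))
    return X,Y,Z
E
python3 - <<'E'
from h import *
X,Y,Z=slit(.0215); 
for k in range(-44,44,2):
    mm=(np.abs(Y)<.005)&(np.abs(X*1000-k)<1)&(Z<.04)
    if mm.any(): print(k,(Z[mm].max()*1000).round(1),end=' ; ')
E
```

```text
deg 10.66 ex [0.983 0.185] x lo/hi [-34.7 -34.4 -34.2 -34.1 -34.1] [29.3 29.4 29.5 29.5 29.5] 754 hist (array([  0,   0,   6, 326,  40,   0,   0,   0,   0,   0,   0,   0,   0,
         0,   0,   0,   0,  60, 322,   0,   0,   0,   0]), array([-46, -42, -38, -34, -30, -26, -22, -18, -14, -10,  -6,  -2,   2,
         6,  10,  14,  18,  22,  26,  30,  34,  38,  42,  46]))
-34 20.5 ; -32 21.4 ; -30 21.4 ; -28 -13.4 ; -26 -13.9 ; -24 -14.3 ; -22 -14.4 ; -20 -13.9 ; -18 -13.5 ; -16 -14.1 ; -14 -14.0 ; -12 -14.1 ; -10 -14.3 ; -8 -13.8 ; -6 -14.2 ; -4 -14.1 ; -2 -14.2 ; 0 -13.8 ; 2 -14.0 ; 4 -14.2 ; 6 -13.8 ; 8 -13.6 ; 10 -13.7 ; 12 -14.2 ; 14 -76.1 ; 16 -75.8 ; 18 -75.7 ; 20 -74.8 ; 22 -75.8 ; 24 19.6 ; 26 22.0 ; 28 21.4 ; 30 19.8 ; 32 -75.6 ; 34 -75.6 ; 36 -65.9 ; 38 -62.8 ; 40 -61.3 ; 42 -61.9 ;
```

Call:
drive_tool:
  rows:
    - {"travel": [3, -1, -15], "twist": 0}
    - {"travel": [5.5, -1.5, -32], "twist": 0}
    - {"travel": [5.5, -1.5, -35], "twist": 0}
    - {"travel": [5.5, -1.5, -35], "twist": 0}
    - {"travel": [5.5, -1.5, -35], "twist": 0}

```text
t: 6.55
position: [0.6569, 0.0522, 0.1035]
ee_rot: [0.0, 0.996, 0.092, 0.0]
ft_force: [0.5, 0.3, -0.1]
opening: 0.0622
finger_force: 34.1
```

Run:
```python
from h import *
s=sensors.observe();print(s['t'],s['position'],s['ft_force'],s['qvel'])
c=get('wrist');slit(.0215)
P=cloud(c)
m=(P[...,2]>.070)&(P[...,2]<.079)&(np.hypot(P[...,0]-.6533,P[...,1]-.0533)<.05)&(c['range_z']>0)
q=P[m];print(len(q),np.histogram(q[:,0],5))
```

```text
6.55 [0.65686746 0.05219675 0.10346659] [ 0.4544602   0.2528792  -0.11681215] [ 0.00068078 -0.00680256 -0.00182822 -0.00014002  0.00022286 -0.0002576 ]
deg 10.56 ex [0.983 0.183] x lo/hi [-34.8 -34.8 -34.7 -34.4 -34.4] [29.3 29.4 29.5 29.5 29.6] 737 hist (array([  0,   0,  10, 318,  32,   0,   0,   0,   0,   0,   0,   0,   0,
         0,   0,   0,   0,  59, 318,   0,   0,   0,   0]), array([-46, -42, -38, -34, -30, -26, -22, -18, -14, -10,  -6,  -2,   2,
         6,  10,  14,  18,  22,  26,  30,  34,  38,  42,  46]))
3350 (array([ 233,  340,  568,  816, 1393]), array([0.64235887, 0.65310339, 0.6638479 , 0.67459241, 0.68533693,
       0.69608144]))
```

Call:
drive_tool:
  rows:
    - {"travel": [-1.2, 1.5, 0], "twist": 0}
    - {"travel": [-1.2, 1.5, -5], "twist": 0}
    - {"travel": [-1.2, 1.5, -10], "twist": 0}
    - {"travel": [-1.2, 1.5, -15], "twist": 0}
    - {"travel": [-1.2, 1.5, -19], "twist": 0}
    - {"travel": [-1.2, 1.5, -21], "twist": 0}
    - {"travel": [-1.2, 1.5, -21], "twist": 0}
    - {"travel": [-1.2, 1.5, -21], "twist": 0}

```text
t: 7.6
position: [0.6555, 0.0538, 0.0822]
ee_rot: [0.0, 0.996, 0.092, 0.0]
ft_force: [-0.5, -0.1, -1.4]
opening: 0.0624
finger_force: 34.1
```

Free so far, about 1.6 mm to go.

Call:
drive_tool:
  rows:
    - {"travel": [0, 0, -1], "twist": 0}
    - {"travel": [0, 0, -1.5], "twist": 0}
    - {"travel": [0, 0, -2], "twist": 0}
    - {"travel": [0, 0, -2], "twist": 0}

```text
t: 8.1
position: [0.6553, 0.0537, 0.0806]
ee_rot: [0.0, 0.996, 0.092, 0.0]
ft_force: [-3.4, -0.4, 3.4]
opening: 0.0625
finger_force: 34.6
```

Contact at the expected height, so I release it.

Call:
drive_tool:
  rows:
    - {"travel": [0, 0, 0], "twist": 0}
    - {"travel": [0, 0, 0], "twist": 0}
    - {"travel": [0, 0, 0], "twist": 0}
    - {"travel": [0, 0, 0], "twist": 0}
  gripper: 75

```text
t: 8.6
position: [0.6553, 0.0538, 0.0799]
ee_rot: [-0.0, 0.996, 0.092, -0.0]
ft_force: [-0.6, 0.1, 0.2]
opening: 0.0751
finger_force: 0.0
```

Call:
drive_tool:
  rows:
    - {"travel": [0, 0, 10], "twist": 0}
    - {"travel": [0, 0, 40], "twist": 0}
    - {"travel": [0, 0, 80], "twist": 0}
    - {"travel": [0, 0, 120], "twist": 0}
    - {"travel": [0, 0, 150], "twist": 0}
    - {"travel": [-20, 0, 170], "twist": 0}
    - {"travel": [-40, 0, 170], "twist": 0}
    - {"travel": [-40, 0, 170], "twist": 0}
    - {"travel": [-40, 0, 170], "twist": 0}

```text
t: 9.72
position: [0.6157, 0.0537, 0.2503]
ee_rot: [0.0, 0.996, 0.092, 0.0]
ft_force: [-0.2, 0.4, -0.0]
opening: 0.0751
finger_force: 0.0
```

Run:
```python
from h import *
s=sensors.observe();print(s['t'],s['position'],s['ft_force'],s['opening'])
c=get('wrist');P=cloud(c);save(c['color'],'w4')
near=(np.hypot(P[...,0]-.6533,P[...,1]-.0533)<.06)&(c['range_z']>0)
q=P[near&(P[...,2]>.094)&(P[...,2]<.112)];print('cup',cv2.minEnclosingCircle((q[:,:2]*1000).astype(np.float32)),len(q),np.percentile(q[:,2],[50,90,99]))
A=np.c_[q[:,:2]-q[:,:2].mean(0),np.ones(len(q))]; t=q[:,2]>.0985; print('tilt',np.linalg.lstsq(A[t],q[t,2],rcond=None)[0])
q=P[near&(P[...,2]>.071)&(P[...,2]<.080)];print('ring',cv2.minEnclosingCircle((q[:,:2]*1000).astype(np.float32)),len(q))
q=P[(P[...,2]>.09)&(P[...,2]<.108)&(np.hypot(P[...,0]-.5033,P[...,1]-.0283)<.03)];print('knob',len(q),q.mean(0) if len(q) else 0,cv2.minEnclosingCircle((q[:,:2]*1000).astype(np.float32)) if len(q) else 0)
```

```text
9.725 [0.61573274 0.05368936 0.25034911] [-0.15807509  0.38089941 -0.01695017] 0.07514591728859955
cup ((652.9000244140625, 51.870269775390625), 32.48495101928711) 1116 [0.10045663 0.10158982 0.10244841]
tilt [ 0.00105537 -0.00226715  0.10058566]
ring ((661.881591796875, 54.732608795166016), 51.40968704223633) 2156
knob 370 [0.50613699 0.02883436 0.09724058] ((503.8203125, 28.657079696655273), 11.702075958251953)
```

View pics/w4.png

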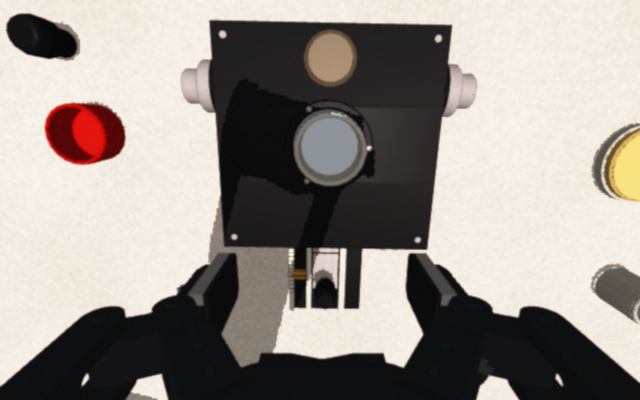

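mid_cup at about (331,147) sits flat in the ring: rim 101 to 102 mm, centre (652.9, 51.9). Now small_cup.

Call:
drive_tool:
  rows:
    - {"travel": [-9, -50, 0], "twist": 0}
    - {"travel": [-19, -100, 0], "twist": 0}
    - {"travel": [-28, -150, 0], "twist": 0}
    - {"travel": [-38, -200, 0], "twist": 0}
    - {"travel": [-47, -250, 0], "twist": 0}
    - {"travel": [-57, -300, -20], "twist": 0}
    - {"travel": [-66, -350, -55], "twist": 0}
    - {"travel": [-76, -405, -90], "twist": 0}
    - {"travel": [-76, -405, -125], "twist": 0}
    - {"travel": [-76, -405, -135], "twist": 0}
  gripper: 80

```text
t: 11.02
position: [0.5376, -0.3508, 0.1113]
ee_rot: [-0.002, 0.996, 0.091, -0.002]
ft_force: [-0.7, 0.5, 0.3]
opening: 0.0799
finger_force: 0.0
```

Call:
drive_tool:
  rows:
    - {"travel": [0, 0, 0], "twist": 0}

```text
t: 11.15
position: [0.5394, -0.3506, 0.1145]
ee_rot: [-0.001, 0.996, 0.092, -0.0]
ft_force: [-0.1, -0.4, 0.9]
opening: 0.0802
finger_force: 0.0
```

Run:
```python
from h import *
s=sensors.observe();print(s['t'],s['position'],s['ft_force'],s['opening'])
c=get('wrist');P=cloud(c)
q=P[(np.hypot(P[...,0]-.5392,P[...,1]+.3518)<.04)&(P[...,2]>.05)&(P[...,2]<.068)&(c['range_z']>0)]
print('small',cv2.minEnclosingCircle((q[:,:2]*1000).astype(np.float32)),len(q))
```

```text
11.15 [ 0.53943554 -0.35056281  0.11451763] [-0.11992129 -0.44817564  0.85236111] 0.0801500179351111
small ((539.1929321289062, -352.78887939453125), 25.428186416625977) 1905
```

Call:
drive_tool:
  rows:
    - {"travel": [0, -2, -40], "twist": 0}
    - {"travel": [0, -2, -77], "twist": 0}
    - {"travel": [0, -2, -77], "twist": 0}
    - {"travel": [0, -2, -77], "twist": 0}

```text
t: 11.7
position: [0.5409, -0.354, 0.0407]
ee_rot: [0.001, 0.996, 0.092, 0.001]
ft_force: [0.3, -0.0, 1.0]
opening: 0.0801
finger_force: 0.0
```

Call:
drive_tool:
  rows:
    - {"travel": [0, 0, 0], "twist": 0}
    - {"travel": [0, 0, 0], "twist": 0}
    - {"travel": [0, 0, 0], "twist": 0}
    - {"travel": [0, 0, 0], "twist": 0}
    - {"travel": [0, 0, 0], "twist": 0}
    - {"travel": [0, 0, 0], "twist": 0}
    - {"travel": [0, 0, 0], "twist": 0}
  gripper: 42
  newtons: 30

```text
t: 12.58
position: [0.5404, -0.354, 0.0402]
ee_rot: [0.001, 0.996, 0.092, 0.001]
ft_force: [-0.7, 1.2, 6.6]
opening: 0.0491
finger_force: 30.6
```

Call:
drive_tool:
  rows:
    - {"travel": [0, 0, 15], "twist": 0}
    - {"travel": [0, 0, 50], "twist": 0}
    - {"travel": [0, 0, 95], "twist": 0}
    - {"travel": [0, 0, 130], "twist": 0}
    - {"travel": [0, 0, 140], "twist": 0}
    - {"travel": [0, 0, 140], "twist": 0}

```text
t: 13.32
position: [0.5393, -0.3533, 0.1784]
ee_rot: [0.0, 0.996, 0.092, 0.0]
ft_force: [-0.3, 0.9, -0.8]
opening: 0.0486
finger_force: 31.6
```

Run:
```python
from h import *
s=sensors.observe();print(s['t'],s['position'],s['ft_force'],s['opening'],s['finger_force'])
c=get('wrist');X,Y,Z=slit(.023)
```

```text
13.325 [ 0.53931674 -0.35328921  0.17838136] [-0.26167121  0.85944186 -0.7707571 ] 0.04856009876291693 31.631152821646538
deg 10.56 ex [0.983 0.183] x lo/hi [-25.6 -25.5 -25.5 -25.4 -25.4] [24.2 24.3 24.3 24.3 24.4] 641 hist (array([  0,   0,   0,   0,   0, 168, 137,   0,   0,   0,   0,   0,   0,
         0,   0,   0, 148, 188,   0,   0,   0,   0,   0]), array([-46, -42, -38, -34, -30, -26, -22, -18, -14, -10,  -6,  -2,   2,
         6,  10,  14,  18,  22,  26,  30,  34,  38,  42,  46]))
```

Call:
drive_tool:
  rows:
    - {"travel": [10, 40, 5], "twist": 0}
    - {"travel": [24, 85, 5], "twist": 0}
    - {"travel": [38, 135, 5], "twist": 0}
    - {"travel": [52, 185, 5], "twist": 0}
    - {"travel": [66, 235, 5], "twist": 0}
    - {"travel": [80, 285, 5], "twist": 0}
    - {"travel": [94, 335, 5], "twist": 0}
    - {"travel": [106, 380, 5], "twist": 0}
    - {"travel": [112, 400, 5], "twist": 0}
    - {"travel": [114, 406, 5], "twist": 0}

```text
t: 14.62
position: [0.6526, 0.0535, 0.1813]
ee_rot: [-0.0, 0.996, 0.093, -0.001]
ft_force: [0.3, -0.1, -0.5]
opening: 0.0487
finger_force: 31.6
```

Call:
drive_tool:
  rows:
    - {"travel": [0, 0, -10], "twist": 0}
    - {"travel": [0, 0, -20], "twist": 0}
    - {"travel": [0, 0, -25], "twist": 0}
    - {"travel": [0, 0, -25], "twist": 0}
    - {"travel": [0, 0, -25], "twist": 0}

```text
t: 15.25
position: [0.6535, 0.0524, 0.1584]
ee_rot: [0.0, 0.996, 0.092, 0.0]
ft_force: [-0.1, 0.1, -0.4]
opening: 0.0486
finger_force: 31.6
```

Run:
```python
from h import *
s=sensors.observe();print(s['t'],s['position'],s['ft_force'],s['opening'],s['finger_force'])
c=get('wrist');X,Y,Z=slit(.0198)
P=cloud(c);save(c['color'],'w5')
```

```text
15.25 [0.65351879 0.05243018 0.15837016] [-0.11168789  0.12591047 -0.37524824] 0.04864437723769193 31.644954731455073
deg 10.55 ex [0.983 0.183] x lo/hi [-26.3 -26.1 -25.9 -25.8 -25.7] [23.9 23.9 23.9 24.  24.1] 748 hist (array([  0,   0,   0,   0,   2, 262, 101,   0,   0,   0,   0,   0,   0,
         0,   0,   0, 193, 190,   0,   0,   0,   0,   0]), array([-46, -42, -38, -34, -30, -26, -22, -18, -14, -10,  -6,  -2,   2,
         6,  10,  14,  18,  22,  26,  30,  34,  38,  42,  46]))
```

View pics/w5.png

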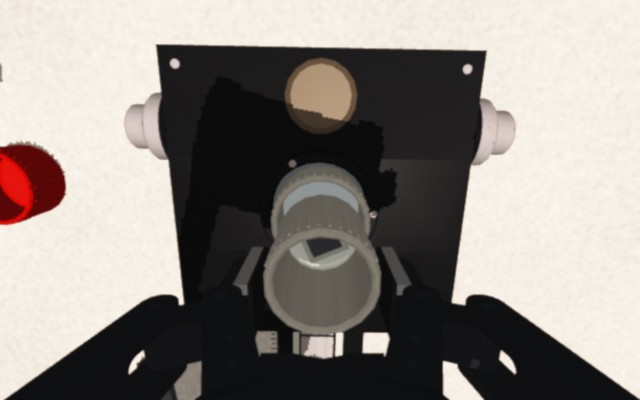

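small_cup at about (322,282) is held upright and aligned over mid_cup at (322,200). I lower it in.

Call:
drive_tool:
  rows:
    - {"travel": [0.3, 0, -8], "twist": 0}
    - {"travel": [0.3, 0, -14], "twist": 0}
    - {"travel": [0.3, 0, -19], "twist": 0}
    - {"travel": [0.3, 0, -23], "twist": 0}
    - {"travel": [0.3, 0, -26], "twist": 0}
    - {"travel": [0.3, 0, -26], "twist": 0}

```text
t: 16.05
position: [0.6535, 0.0528, 0.1318]
ee_rot: [-0.0, 0.996, 0.092, -0.0]
ft_force: [0.8, -0.1, 0.2]
opening: 0.0488
finger_force: 31.6
```

Call:
drive_tool:
  rows:
    - {"travel": [0, 0, -6], "twist": 0}
    - {"travel": [0, 0, -12], "twist": 0}
    - {"travel": [0, 0, -17], "twist": 0}
    - {"travel": [0, 0, -21], "twist": 0}
    - {"travel": [0, 0, -23.5], "twist": 0}
    - {"travel": [0, 0, -23.5], "twist": 0}
    - {"travel": [0, 0, -23.5], "twist": 0}

```text
t: 16.92
position: [0.6538, 0.0527, 0.1088]
ee_rot: [0.0, 0.996, 0.092, 0.0]
ft_force: [0.3, 0.5, -1.5]
opening: 0.049
finger_force: 31.6
```

Call:
drive_tool:
  rows:
    - {"travel": [0, 0, -1], "twist": 0}
    - {"travel": [0, 0, -2], "twist": 0}
    - {"travel": [0, 0, -2.7], "twist": 0}
    - {"travel": [0, 0, -2.7], "twist": 0}

```text
t: 17.42
position: [0.6537, 0.0528, 0.1063]
ee_rot: [0.0, 0.996, 0.092, 0.0]
ft_force: [-1.1, 0.6, 2.9]
opening: 0.0489
finger_force: 31.9
```

Contact at the expected height. I release it, back off, and look at the slide.

Call:
drive_tool:
  rows:
    - {"travel": [0, 0, 0], "twist": 0}
    - {"travel": [0, 0, 0], "twist": 0}
    - {"travel": [0, 0, 0], "twist": 0}
    - {"travel": [0, 0, 0], "twist": 0}
  gripper: 62

```text
t: 17.92
position: [0.6536, 0.0528, 0.1057]
ee_rot: [-0.0, 0.996, 0.092, -0.0]
ft_force: [0.1, -0.1, 0.2]
opening: 0.062
finger_force: 0.0
```

Call:
drive_tool:
  rows:
    - {"travel": [0, 0, 10], "twist": 0}
    - {"travel": [0, 0, 35], "twist": 0}
    - {"travel": [0, 0, 70], "twist": 0}
    - {"travel": [-20, -3, 85], "twist": 0}
    - {"travel": [-60, -9, 85], "twist": 0}
    - {"travel": [-105, -17, 85], "twist": -1.1}
    - {"travel": [-140, -22, 75], "twist": -1.1}
    - {"travel": [-150, -24.5, 65], "twist": -1.1}
    - {"travel": [-150, -24.5, 65], "twist": -1.1}
    - {"travel": [-150, -24.5, 65], "twist": -1.1}

```text
t: 19.18
position: [0.5051, 0.0281, 0.1715]
ee_rot: [0.0, 0.997, 0.082, 0.001]
ft_force: [-0.1, 0.5, -0.0]
opening: 0.0623
finger_force: 0.0
```

Run:
```python
from h import *
s=sensors.observe();print(s['t'],s['position'],s['ft_force'],s['opening'],s['ee_rot'])
c=get('wrist');P=cloud(c)
near=(np.hypot(P[...,0]-.653,P[...,1]-.0525)<.036)&(c['range_z']>0)
for n,a,b in [('small',.119,.132),('mid',.097,.107)]:
    q=P[near&(P[...,2]>a)&(P[...,2]<b)]
    if len(q): print(n,cv2.minEnclosingCircle((q[:,:2]*1000).astype(np.float32)),len(q),np.percentile(q[:,2],[50,95]))
q=P[(P[...,2]>.093)&(P[...,2]<.106)&(np.hypot(P[...,0]-.5033,P[...,1]-.0283)<.03)];print('knob',len(q),cv2.minEnclosingCircle((q[:,:2]*1000).astype(np.float32)))
def px(X): 
    p=c['K']@(c['R']@np.array(X)+c['t']); return p[:2]/p[2]
a=px((.505,.0575,.056));b=px((.537,.034,.056));print(a,b)
save(c['color'],'w6full')
m=((a+b)/2).astype(int); x0,y0=m[0]-60,m[1]-45; print('crop',x0,y0)
save(cv2.resize(c['color'][max(y0,0):y0+90,x0:x0+120],None,fx=6.6,fy=6.6,interpolation=cv2.INTER_CUBIC),'w6')
```

```text
19.175 [0.50508504 0.02814719 0.1714753 ] [-0.11543934  0.47345224 -0.03820364] 0.06229140359993984 [1.44178016e-04 9.96593774e-01 8.24635024e-02 7.74809051e-04]
small ((627.4649047851562, 48.11431121826172), 2.6070258617401123) 4 [0.11960473 0.12054209]
mid ((632.9716796875, 49.010196685791016), 25.031780242919922) 1045 [0.10053556 0.10482284]
knob 755 ((503.328369140625, 28.300949096679688), 11.322874069213867)
[283.85591576 194.16492447] [319.23768141 159.62967416]
crop 241 131
```

View pics/w6.png

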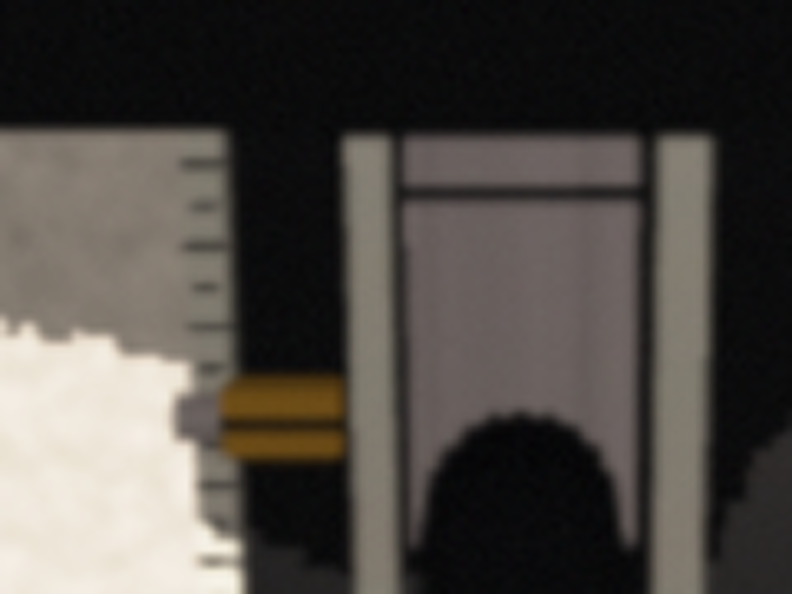

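The crop shows the engraved slide line at (522,191) and the rider's dark line at (285,425). In the full frame these are about (319.6,159.4) and (283.7,194.9).

Run:
```python
from h import *
c=ld('wrist'); a=np.radians(9.44); ex=np.array([np.cos(a),np.sin(a)]); ey=np.array([-ex[1],ex[0]]); o=np.array([.6533,.0533])
for n,u,v in [('line',319.6,159.4),('rider',283.7,194.9)]:
    p=ray(c,u,v,.056)[:2]-o; print(n,(p@ex*1000).round(1),(p@ey*1000).round(1))
c=get('top');P=cloud(c)
near=(np.hypot(P[...,0]-.653,P[...,1]-.0525)<.06)&(c['range_z']>0)
q=P[near&(P[...,2]>.118)&(P[...,2]<.135)];print('small top',cv2.minEnclosingCircle((q[:,:2]*1000).astype(np.float32)) if len(q) else 0,len(q),np.percentile(q[:,2],[5,50,95]) if len(q) else 0)
```

```text
line -117.7 -0.2
rider -146.2 28.6
small top ((656.9723510742188, 52.451637268066406), 24.550518035888672) 51 [0.11905768 0.12535663 0.1284298 ]
```

Call:
drive_tool:
  rows:
    - {"travel": [-2, 0, -30], "twist": 0}
    - {"travel": [-2, 0, -65], "twist": 0}
    - {"travel": [-2, 0, -92], "twist": 0}
    - {"travel": [-2, 0, -98], "twist": 0}
    - {"travel": [-2, 0, -98], "twist": 0}

```text
t: 19.9
position: [0.5022, 0.0283, 0.0731]
ee_rot: [-0.0, 0.997, 0.083, 0.0]
ft_force: [-0.1, -0.1, 0.9]
opening: 0.0619
finger_force: 0.0
```

Call:
drive_tool:
  rows:
    - {"travel": [0, 0, 0], "twist": 0}
    - {"travel": [0, 0, 0], "twist": 0}
    - {"travel": [0, 0, 0], "twist": 0}
    - {"travel": [0, 0, 0], "twist": 0}
    - {"travel": [0, 0, 0], "twist": 0}
    - {"travel": [0, 0, 0], "twist": 0}
    - {"travel": [0, 0, 0], "twist": 0}
    - {"travel": [0, 0, 0], "twist": 0}
  gripper: 10
  newtons: 60

```text
t: 20.9
position: [0.5022, 0.0292, 0.0741]
ee_rot: [-0.001, 0.997, 0.082, 0.001]
ft_force: [-2.2, 4.4, 6.1]
opening: 0.0189
finger_force: 58.6
```

Call:
drive_tool:
  rows:
    - {"travel": [-4, -0.7, 0], "twist": 0}
    - {"travel": [-8, -1.3, 0], "twist": 0}
    - {"travel": [-12, -2, 0], "twist": 0}
    - {"travel": [-16, -2.7, 0], "twist": 0}
    - {"travel": [-20, -3.3, 0], "twist": 0}
    - {"travel": [-24, -4, 0], "twist": 0}
    - {"travel": [-28, -4.7, 0], "twist": 0}
    - {"travel": [-28, -4.7, 0], "twist": 0}
    - {"travel": [-28, -4.7, 0], "twist": 0}

```text
t: 22.02
position: [0.4757, 0.0248, 0.0742]
ee_rot: [-0.001, 0.997, 0.082, 0.003]
ft_force: [4.9, 6.7, 1.5]
opening: 0.019
finger_force: 58.7
```

Run:
```python
from h import *
s=sensors.observe();print(s['t'],s['position'],s['ft_force'],s['opening'],s['finger_force'])
c=get('wrist')
def px(X): 
    p=c['K']@(c['R']@np.array(X)+c['t']); return p[:2]/p[2]
a=px((.509,.0295,.056));b=px((.509,.0575,.056));print(a,b)
m=((a+b)/2).astype(int); x0,y0=m[0]-60,max(m[1]-45,0); print('crop',x0,y0)
save(cv2.resize(c['color'][y0:y0+90,x0:x0+120],None,fx=6.6,fy=6.6,interpolation=cv2.INTER_CUBIC),'w7')
```

```text
22.025 [0.47572626 0.02475686 0.07420546] [4.94241597 6.72752691 1.50203272] 0.018991415037100952 58.65010261768475
[320.74190889 184.26136122] [264.55504559 175.10580975]
crop 232 134
```

View pics/w7.png

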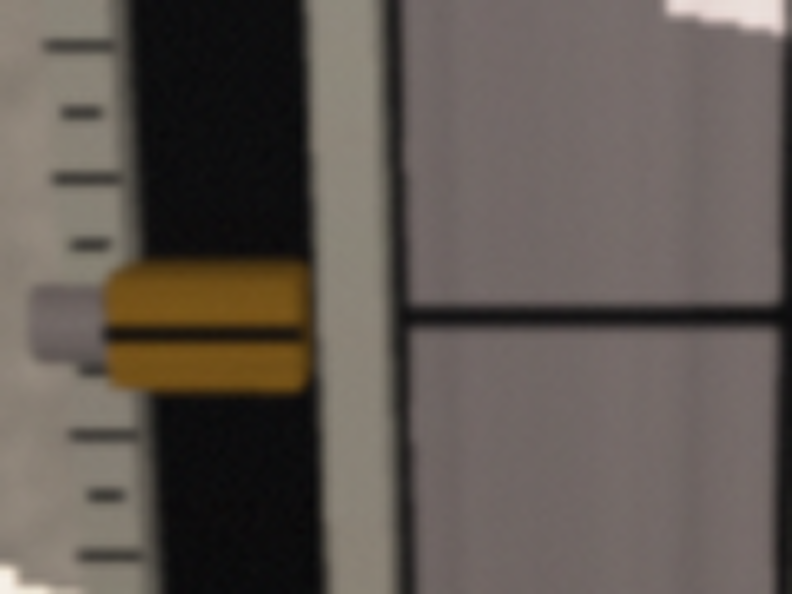

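The slide line at (595,315) falls about 18 crop px, or roughly 1.3 mm, short of the rider's line at (205,333). I pull that much more.

Call:
drive_tool:
  rows:
    - {"travel": [-1.4, -0.3, 0], "twist": 0}
    - {"travel": [-1.4, -0.3, 0], "twist": 0}
    - {"travel": [-1.4, -0.3, 0], "twist": 0}
    - {"travel": [-1.4, -0.3, 0], "twist": 0}
    - {"travel": [-1.4, -0.3, 0], "twist": 0}
    - {"travel": [-1.4, -0.3, 0], "twist": 0}

```text
t: 22.82
position: [0.4744, 0.0245, 0.0742]
ee_rot: [-0.001, 0.997, 0.082, 0.003]
ft_force: [5.5, 9.0, 0.5]
opening: 0.019
finger_force: 58.8
```

Run:
```python
from h import *
c=get('wrist'); s=sensors.observe();print(s['t'],s['position'],s['ft_force'],s['finger_force'])
g=cv2.cvtColor(c['color'],cv2.COLOR_RGB2GRAY).astype(float)
a=np.radians(9.44); ex=np.array([np.cos(a),np.sin(a)]); o=np.array([.6533,.0533])
for n,u0,u1 in [('line',300,345),('rider',252,275)]:
    pr=g[170:196,u0:u1].mean(1)
    if n=='rider': pr=pr[4:-6]; off=174
    else: off=170
    i=pr.argmin(); w=np.clip(pr.max()*.75-pr[i-2:i+3],0,None); v=off+i+(w*np.arange(-2,3)).sum()/w.sum()
    p=ray(c,(u0+u1)/2,v,.056)[:2]-o; print(n,v,(p@ex*1000).round(2))
```

```text
22.875 [0.47441512 0.0245244  0.07419831] [5.31726324 7.79510831 0.67123998] 58.78785523585975
line 181.5011719894521 -146.2
rider 181.63557929334428 -146.26
```

Both lines read -146.2 mm in the stage frame, and the grip is firm. I hand it in.

```bash
python3 -c "
from h import *
print(order.close_job())"
```

```text
the job is handed in; nothing more can be done
None
```

I set both cups flat on their seats, and the shutter is held open with its line within about 0.1 mm of the rider's line; I handed the job in at about 23 s, but it returned no verdict.

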